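# Select the marked gear of a bench drive through its H gate

### The arm

A 6-joint arm with a two-finger parallel gripper is mounted at the origin on a cart in front of the work surface, level with it; the furniture and walls round the work are solid. World frame = base frame: x ahead of the robot, y to its left, z up, the work surface at z = 0. Lengths are in mm, angles in rad, forces in N, time in s.
With the tool pointing down it reaches from about 425 to 925 mm from the base axis. Payload 12.5 kg.
Tool frame: the origin (TCP) lies between the finger pads; the fingertips stand 11 mm ahead of it and the grasp point (between the pads) lies 8 mm behind it; z points along the fingers, y is the direction in which the jaws open and shut (so a half turn about z gives the same grasp; the last joint's range is limited). The gripper opens to 85 mm and grips with 20 to 120 N. Pads are 22 mm wide; open, the fingers measure 114 mm over their backs; the gripper's body (76 mm by 85 mm) begins 54 mm behind the grasp point. The pads swing forward as they close: fully open they stand 13 mm farther back than shut.
Start: joints at [-1.333, 0.491, 1.559, -0, 1.092, -0.106], TCP at [210.69, -588.436, 209.227] pointing down, gripper open.
Joint ranges: [-3.1, 3.1], [-0.84, 2.19], [0.05, 2.79], [-1.13, 4.28], [0.06, 2.93], [-2.69, 2.69]. Speed limits (rad/s): [2.22, 2.22, 2.79, 3.14, 3.14, 3.14].

### API

Orientations are given as a rotation vector (axis times angle).
In Python, from plant import env gives the robot as it stands.
- The arm moves only by the shell command python3 -m jog 'ROWS' [OPENING] [FORCE]. ROWS is JSON, a list that holds one entry, the list of rows, each a list of 4 numbers: the shift along the tool's x, y, z in m, then the turn about the tool's z in rad. In form: [[[x, y, z, twist], ...]]. A call has 1 to 8 rows; each row is the pose to reach, as a shift and turn from the pose commanded when the call began, along the tool's axes at that moment; what a row does not reach only later rows make up. A row lasts 1/8 s, in which the tool goes at most 62.5 mm and 10.7 degrees, less where a joint would pass 70% of its speed; a pose out of reach is approached as far as the arm can. A call with a gripper value outside its range is refused whole. OPENING is the gripper's target within -1 to 1 (shut at 1, half-way at 0, fully open at -1), set as the call begins (- or left out, the last holds). The fingers move at their own pace and stop on an object; FORCE is the grip in N (left out, the last holds). Time passes only in rows, so rows that repeat a pose let the fingers close. It gives the time, the measured TCP pose, the force and the opening at its end, in the units of the state.
- env.observe(): the state, without advancing time (a new reading comes with each control period).
- env.grab_frame(name): name is "scene" or "side" or "wrist"; returns a dict with "img" (384x512x3 uint8, blue, green, red), "depth" (384x512 float32, mm along the optical axis (not along the pixel's ray), 0 where there is no reading), "vfov" (degrees; the focal length in pixels is half the picture's height over the tangent of half this angle, whatever the lens; pixels are square), "cx", "cy" (the principal point, pixels), "k1" (the pictures are not rectified: a ray, as slopes to the right and down, at radius r is drawn at 1 + k1 r^2 times it, then the intrinsics apply), "pose" (4x4, takes a point from camera to world coordinates). Camera axes: x right, y down, z forward; pixel columns grow to the right and rows downward; lengths in mm; the calibration is good to about 2 mm. A picture is of the moment at which its call begins.
- env.sign_off(): hands the job in, once; it reports no verdict.
The state is a dict: "clock": time; "joint_pos": joint angles; "qvel": joint speeds; "tau": joint torques, N m; "position": TCP position; "tcp_rot": TCP orientation; "ft_force": force on the tool from outside, world axes, zero at the start; "wrist_torque": the same for the moment, N m; "finger_gap": finger opening in mm.
Only numpy, scipy, OpenCV 4.12 (cv2) and the standard library are available. Lean on these libraries where they do the work, as an engineer would, in place of code of your own. Each camera call takes 0.05 s, during which the arm holds its last target. There are 200 camera calls.

### The job

Change the gear of the grey drive unit on the worktop: push its lever out of the right-hand leg of the H gate, across the middle channel and fully home into whichever slot of the left-hand leg (far end or near end) has the tall index pin standing beside it; the other has only a flat plug. Only push the knob with the fingers, without gripping it between them and without forcing the lever through the tongues of the gate. Leave the vial, box, dish and timer beside the unit where they are, and take the hand away at the end.

Things in the scene. Friction and masses are not known exactly. Their poses are not given: they have to be found in the camera images.
- gearbox: grey cast drive unit, 206 mm deep (x) by 186 mm wide (y) at its foot, fixed to the worktop; a 20 mm shaft stub on its right side. Origin: centre of its underside; its x axis points to its far side, y to its left, z up; turned up to 20 degrees from facing the robot. Gate plate on top, 96 mm above the worktop; nothing but lever, pin and plug rises above it.
- gate_center (a point): middle of the H-shaped opening, top of the gate plate (96 mm up). Two legs along the unit's x, centred 19 mm left and right of here, 14 mm wide, reaching 29 mm to the far and the near side; joined only by a channel along y, 17 mm wide, through this point. Between the legs stand two tongues, 24 mm wide, with 6 mm corner radius.
- shift_along (a joint): tilt of the lever to the far side, rad: 0 in the middle channel, +0.28 stop at the far end of a leg, -0.28 at the near end. Starts anywhere in the right leg. Pivot 16 mm above the worktop on the unit's axis; knob centre in the unit's frame: x = 150 sin(along), y = 150 cos(along) sin(across), z = 16 + 150 cos(along) cos(across) mm. Friction of about 2 N at the knob holds it; no spring, no detent.
- shift_across (a joint): tilt of the lever to the left, rad: 0 midway between the legs, +0.24 stop in the left leg, -0.24 stop in the right leg, where it starts. The 11 mm stalk can change legs only through the middle channel: with shift_along within about 0.04 of 0 it passes freely, within about 0.08 the rounded corners guide it in. Friction of about 2 N at the knob.
- knob_center (a point): centre of the lever's square black knob, 30 x 30 mm and 34 mm high, sides parallel to the unit's sides when the lever is upright; it tilts with the lever. About 155 to 166 mm above the worktop.
- knob_far: far side face of the knob (26 x 30 mm pad flush with the knob, 13 mm from the knob centre to the pad's own centre); push here to bring the lever nearer. x axis as the lever's.
- knob_near: near side face of the knob, same size; push here to move the lever away.
- knob_left: left side face of the knob, same size.
- knob_right: right side face of the knob, same size; push here to move the lever to the left.
- index_pin: tall turned steel pin, 20 mm flange, 18 mm head, 34 mm tall (top 130 mm above the worktop), fixed upright in the gate plate beside one end of the left leg: 60 mm left of the unit's middle and 45 mm to its far or near side. It marks the slot to select. Origin: centre of its underside, on the gate plate.
- blank_plug: flat steel plug, 20 mm diameter, 5 mm high, fixed in the gate plate at the other of these two places. Origin: centre of its underside.
- vial: bystander: vial with pink cap, 40 mm diameter, 58 mm tall, loose, right of the unit; origin: centre of its underside
- tube_box: bystander: small pink lidded box, 66 x 66 x 42 mm, loose, right of the unit; origin: centre of its underside
- dish: bystander: covered round dish, 68 mm diameter, 15 mm high, loose, left of the unit; origin: centre of its underside
- timer: bystander: small white timer, 66 x 70 x 18 mm, loose, left of the unit; origin: centre of its underside

How it is judged (in metres and radians):
On the way:
1. the lever has crossed the middle channel to the left-hand leg (value of joint shift_across above 0.17 rad), for 0.05 s.
At the end, for the whole second after the job is handed in: The lever stands still in the left-hand leg (shift_across above 0.17 rad), at the end beside the tall index pin: shift_along above 0.235 rad if the pin is at the far end, below -0.235 rad if it is at the near end (within about 6 mm of the stop at the knob) (value of joint shift_across above 0.17 rad and ((x of index_pin in the frame of gearbox above 0 m and value of joint shift_along above 0.235 rad) or (x of index_pin in the frame of gearbox below 0 m and value of joint shift_along below -0.235 rad)) and velocity of joint shift_along between -0.05 and 0.05 rad/s); the robot touches nothing.
It fails at once if the knob is gripped: the fingers press on two opposite sides of it at once ((contact force between the fingers and knob_far above 0.3 N and contact force between the fingers and knob_near above 0.3 N) or (contact force between the fingers and knob_left above 0.3 N and contact force between the fingers and knob_right above 0.3 N)).
It fails at once if the lever is forced through a tongue of the gate, or shoved with more than 60 N ((value of joint shift_across between -0.12 and 0.12 rad and (value of joint shift_along above 0.13 rad or value of joint shift_along below -0.13 rad)) or (contact force between the fingers and knob_far above 60 N or contact force between the fingers and knob_near above 60 N or contact force between the fingers and knob_left above 60 N or contact force between the fingers and knob_right above 60 N)).
It fails at once if the vial, the box, the dish or the timer beside the unit is moved by more than 20 mm (distance of any of vial, tube_box, dish, timer from where it was at the start of the episode above 0.02 m).
It also fails if it takes over 51 s, if anything falls off the work surface, if the arm or the gripper's body presses on something with over 40 N, if the wrist force passes 120 N, or if a joint passes its speed limit or range.

## Working session

There is one attempt and no reset: what is moved stays moved. The work goes in short steps, Python scripts to look and compute and a shell command to move; the robot and the scene stay as the last step left them, time stands still between calls to the robot, and variables do not carry over. Pictures are saved under pics/ and viewed, on a budget of 10 in all, crops included, one or two more only if the job needs it, and the job is handed in when it is done.

```bash
mkdir -p pics; ls; cat > h.py <<'E'
import numpy as np, cv2
from plant import env
def frame(n):
    f=env.grab_frame(n); return f
def rays(f,uv):
    uv=np.atleast_2d(np.float64(uv)); h=f["img"].shape[0]; fl=h/2/np.tan(np.radians(f["vfov"])/2)
    K=np.array([[fl,0,f["cx"]],[0,fl,f["cy"]],[0,0,1]])
    p=cv2.undistortPoints(uv.reshape(-1,1,2),K,np.array([f["k1"],0,0,0,0.]))[:,0]
    return np.c_[p,np.ones(len(p))]
def onplane(f,uv,z):
    d=rays(f,uv)@f["pose"][:3,:3].T; o=f["pose"][:3,3]
    return o+d*((z-o[2])/d[:,2])[:,None]
def cloud(f):
    h,w=f["depth"].shape; v,u=np.mgrid[:h,:w]; D=f["depth"].reshape(-1,1)
    P=rays(f,np.c_[u.ravel(),v.ravel()])*D
    return (P@f["pose"][:3,:3].T+f["pose"][:3,3]).reshape(h,w,3)
E
python3 - <<'E'
from h import *
import pickle
fs={n:frame(n) for n in("scene","side")}
pickle.dump(fs,open("f.pkl","wb"))
for n,f in fs.items():
    print(n,f["pose"][:3,3],f["vfov"],f["k1"])
cv2.imwrite("pics/a.png",cv2.resize(np.hstack([fs["scene"]["img"]]),(800,600)))
cv2.imwrite("pics/b.png",cv2.resize(np.hstack([fs["side"]["img"]]),(800,600)))
print(env.observe())
E
```

```text
pics
scene [-81.64696457 445.93836095 519.08918747] 55.894925093844996 0.009352099579364151
side [ 543.28276977 -636.68613552  660.94233568] 57.693021990094294 -0.08703115026176868
{'clock': 0.1, 'joint_pos': array([-1.33262472e+00,  4.91480128e-01,  1.55934930e+00,  8.48831312e-06,
        1.09173775e+00, -1.05636814e-01]), 'qvel': array([-1.91723797e-05, -1.45023049e-03, -1.95263341e-03,  1.41980871e-03,
       -1.19022944e-03, -1.83983476e-03]), 'tau': array([ 4.92760912e-03, -6.19444227e+01, -2.62026697e+01, -3.46490538e-05,
        2.87008501e-03,  1.03034228e-05]), 'position': array([ 210.62359823, -588.21691648,  208.7115984 ]), 'tcp_rot': array([-3.09433066e+00, -5.37224600e-01,  8.95357618e-05]), 'ft_force': array([0.70834024, 0.43741568, 0.46006821]), 'wrist_torque': array([-0.05158403, -0.0284307 ,  0.00603894]), 'finger_gap': 85.24930241870742}
```

View pics/a.png

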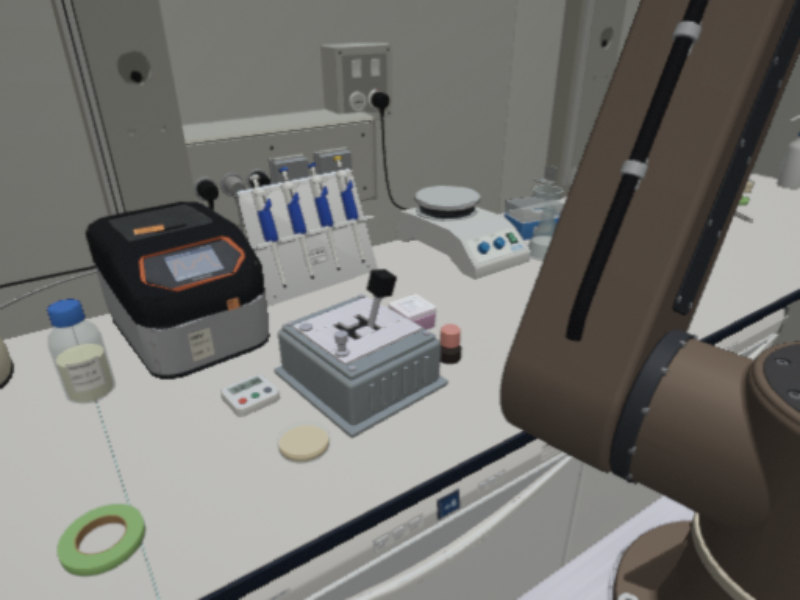

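View pics/b.png

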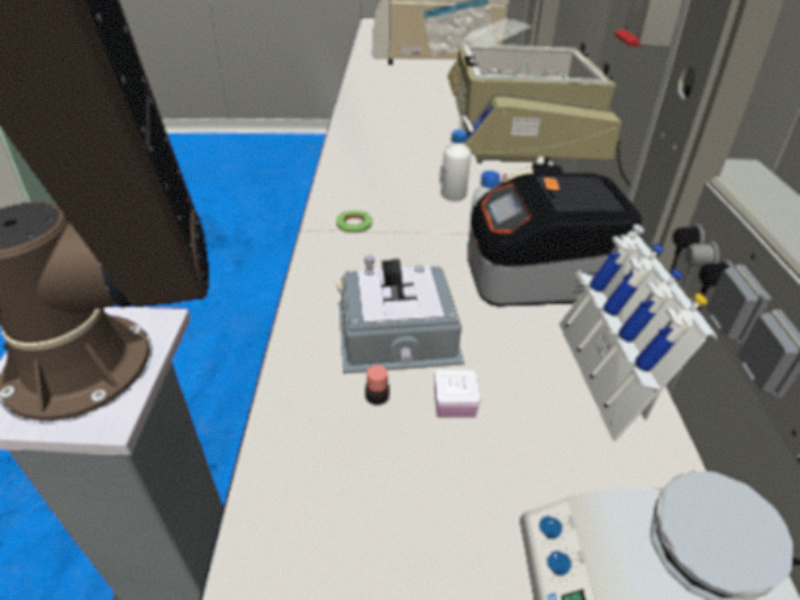

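The scene view shows the pin at (342,340) and the flat plug at (307,326). The side view has the pin at (369,262) on the robot's side, so the pin is at the near end. The knob is at (380,283) in the scene view and (393,272) in the side view.

```bash
python3 - <<'E'
from h import *
import pickle
fs=pickle.load(open("f.pkl","rb"))
for n,k,pin,plug in(("scene",(380,283),(341,335),(307,326)),("side",(393,272),(369,258),(419,269))):
    f=fs[n]; s=.64
    P=cloud(f); img=f["img"]; ok=f["depth"]>0
    print(n,"pin",onplane(f,np.array(pin)*s,130)[0].round(),"plug",onplane(f,np.array(plug)*s,101)[0].round())
    c=P[int(plug[1]*s),int(plug[0]*s)]
    reg=ok&(np.hypot(P[...,0]-c[0],P[...,1]-c[1])<220)
    # plate/casting top
    m=reg&(abs(P[...,2]-96)<6); m=cv2.morphologyEx(m.astype(np.uint8),cv2.MORPH_OPEN,np.ones((3,3)))>0
    Q=P[m][:,:2].astype(np.float32); r=cv2.minAreaRect(Q); print("top rect",r,len(Q),P[m][:,2].mean())
    m=reg&(P[...,2]>3)&(P[...,2]<100)&(img.max(2)>0)
    m=reg&(P[...,2]>135)&(img.max(2)<70)
    Q=P[m]; print("knob",len(Q),Q.min(0).round(),Q.max(0).round(),np.median(Q,0).round())
    m=reg&(P[...,2]>113)&(P[...,2]<136)&(img.max(2)>70); Q=P[m]; 
    m2=np.hypot(*(Q[:,:2]-onplane(f,np.array(pin)*s,130)[0][:2]).T)<20; print("pincloud",m2.sum(),Q[m2].mean(0).round())
E
```

```text
scene pin [490. 157. 130.] plug [583. 164. 101.]
top rect ((620.5643920898438, 161.19000244140625), (363.0443115234375, 195.59317016601562), 38.25834655761719) 1944 95.0792389722286
knob 1064 [523.  48. 135.] [806. 348. 192.] [716. 201. 151.]
pincloud 67 [496. 156. 124.]
side pin [502. 148. 130.] plug [590. 159. 101.]
top rect ((639.243408203125, 111.237548828125), (350.5224914550781, 155.51309204101562), 8.358532905578613) 2082 95.42964925651921
knob 983 [528.  43. 135.] [809. 332. 194.] [760. 175. 162.]
pincloud 47 [501. 149. 126.]
```

```bash
python3 -m jog '[[[0,0,-0.06,0],[0,0,-0.12,0],[0.05,-0.04,-0.14,0.1],[0.09,-0.08,-0.14,0.25],[0.13,-0.12,-0.14,0.25],[0.17,-0.16,-0.14,0.25],[0.21,-0.20,-0.14,0.25],[0.25,-0.24,-0.14,0.25]]]' 1 20; python3 -c "
from plant import env;o=env.observe();print(o['position'],o['tcp_rot'],o['clock'])"
```

```text
clock: 1.1
position: [365.5, -276.4, 349.1]
tcp_rot: [-3.138, -0.147, 0.0]
ft_force: [0.9, -0.2, 0.0]
finger_gap: 0.1
[ 365.51402664 -276.44372445  349.08648348] [-3.13808749e+00 -1.46742408e-01  9.77849687e-05] 1.1
```

```bash
python3 -m jog '[[[0.03,-0.05,0,0],[0.06,-0.1,0,0],[0.09,-0.15,0,0],[0.12,-0.2,0,0],[0.15,-0.25,0,0],[0.17,-0.3,0,0],[0.18,-0.34,0,0],[0.19,-0.35,0,0]]]'; python3 - <<'E'
from h import *
import pickle
fs={n:frame(n) for n in("wrist","scene","side")}
pickle.dump(fs,open("f2.pkl","wb"))
cv2.imwrite("pics/c.png",cv2.resize(fs["wrist"]["img"],(800,600)))
print(fs["wrist"]["pose"].round(2),env.observe()['position'])
E
```

```text
clock: 2.1
position: [521.5, 90.0, 348.9]
tcp_rot: [3.138, 0.152, -0.001]
ft_force: [0.3, -0.1, 0.1]
finger_gap: -0.3
[[ 1.0000e-01 -9.6000e-01 -2.7000e-01  5.8920e+02]
 [-1.0000e+00 -9.0000e-02 -3.0000e-02  9.6790e+01]
 [ 0.0000e+00  2.7000e-01 -9.6000e-01  5.1409e+02]
 [ 0.0000e+00  0.0000e+00  0.0000e+00  1.0000e+00]] [521.67793057  87.70372783 348.80803779]
```

View pics/c.png

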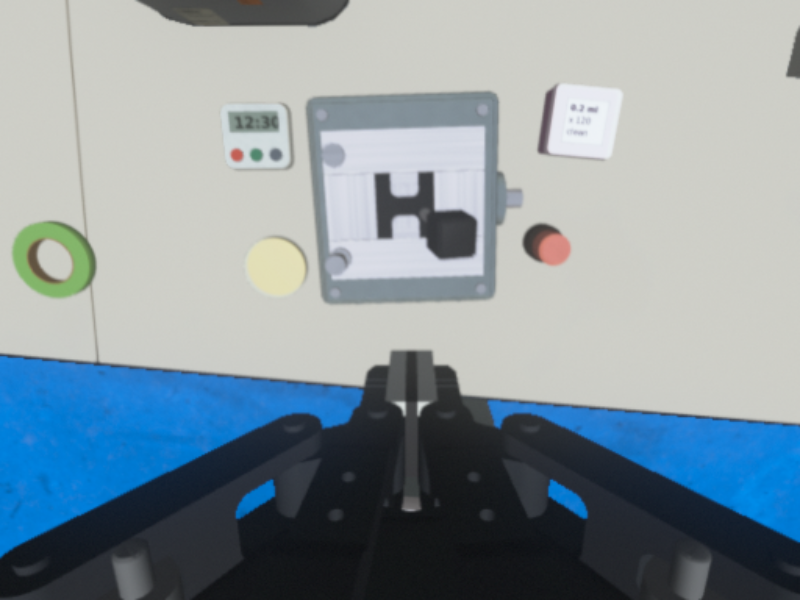

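The wrist view shows the pin at (334,264) at the near left and the plug at (333,155) at the far left. The H gate spans x 376-434 and y 172-238. The knob is at about (451,234), so the lever is toward the near end of the right leg.

```bash
cat > m.py <<'E'
from h import *
import sys
def knob(f,thr=60):
    img=f["img"]; P=cloud(f); ok=f["depth"]>0
    return P,ok&(img.max(2)<thr)&(P[...,2]>138)&(P[...,2]<190)
E
python3 - <<'E'
from m import *
import pickle
fs=pickle.load(open("f2.pkl","rb")); f=fs["wrist"]; s=.64
plug=onplane(f,np.array((333,155))*s,101)[0]; pin=onplane(f,np.array((334,264))*s,130)[0]
scr=onplane(f,np.array([(321,113),(483,110),(335,293),(481,288)])*s,96)
print("plug",plug.round(1),"pin",pin.round(1),"screws",scr.round(1).tolist(),scr.mean(0).round(1))
H=onplane(f,np.array([(376,172),(434,172),(434,238),(376,238)])*s,96); print("H",H.mean(0).round(1))
d=plug-pin; yaw=np.arctan2(d[1],d[0]); print("yaw pinplug",np.degrees(yaw),np.hypot(*d[:2]))
e=H[0]+scr[0]*0
for a,b in((2,0),(3,1)): d=scr[a]-scr[b]; print("screw yaw",np.degrees(np.arctan2(-d[1],-d[0])))
for a,b in((0,1),(2,3)): d=scr[a]-scr[b]; print("screw y yaw",np.degrees(np.arctan2(d[1],d[0]))-90)
P,m=knob(f); n,l,st,c=cv2.connectedComponentsWithStats(m.astype(np.uint8))
for i in range(1,n):
    if st[i][4]>60: 
        Q=P[l==i]; print(st[i],c[i]/s,Q.mean(0).round(1),Q.min(0).round(),Q.max(0).round(), cv2.minAreaRect(Q[Q[:,2]>Q[:,2].max()-12][:,:2].astype(np.float32)))
for n2 in("scene","side"):
    P,m=knob(fs[n2]); m&=np.hypot(P[...,0]-522,P[...,1]-60)<50; Q=P[m]; print(n2,len(Q),Q.min(0).round(),Q.max(0).round()) if m.any() else 0
E
```

```text
plug [588.9 162.8 101. ] pin [501.1 152.7 130. ] screws [[621.9, 175.5, 96.0], [637.4, 40.2, 96.0], [465.9, 155.2, 96.0], [483.8, 20.7, 96.0]] [552.3  97.9  96. ]
H [552.1  97.9  96. ]
yaw pinplug 6.568191008726081 88.35477284124701
screw yaw 7.381350254632489
screw yaw 7.220186578731583
screw y yaw 6.547071371828679
screw y yaw 7.576032560287942
scene 223 [523.  48. 145.] [547.  81. 180.]
side 139 [528.  44. 144.] [555.  64. 182.]
```

```bash
cat > w.py <<'E'
import sys,numpy as np
from scipy.spatial.transform import Rotation as R
from plant import env
o=env.observe(); p=np.array(o["position"]); T=R.from_rotvec(o["tcp_rot"]).as_matrix()
c=np.array([552,98,0]); U=R.from_euler("z",7.1,degrees=True).as_matrix()
print("t",o["clock"],"unit",(U.T@(p-c)).round(1),"yaw",np.degrees(np.arctan2(T[1,0],T[0,0])).round(2),"F unit",(U.T@o["ft_force"]).round(1))
for a in sys.argv[1:]:
    q=np.array(eval(a)); print(a,"tool delta m",(T.T@(U@q+c-p)/1000).round(4))
E
python3 w.py -70,-34,349 -70,-34,160
python3 - <<'E'
from m import *
import pickle
fs=pickle.load(open("f2.pkl","rb")); f=fs["wrist"]; s=.64
img=cv2.cvtColor(f["img"],cv2.COLOR_BGR2GRAY)
roi=np.zeros_like(img); roi[int(195*s):int(275*s),int(420*s):int(485*s)]=1
m=((img<60)&(roi>0)).astype(np.uint8); n,l,st,c=cv2.connectedComponentsWithStats(m); print(st,c/s)
x0,y0=int(360*s),int(150*s); cv2.imwrite("pics/d.png",cv2.resize(f["img"][y0:y0+90,x0:x0+100],None,fx=6,fy=6,interpolation=cv2.INTER_CUBIC))
E
```

```text
t 2.25 unit [-31.4  -6.5 348.8] yaw 5.4 F unit [-0.8 -0.2 -0.3]
-70,-34,349 tool delta m [-0.0378  0.0287 -0.0002]
-70,-34,160 tool delta m [-0.0377  0.0286  0.1888]
[[     0      0    512    384 196396]
 [   273    136     28     26    212]] [[399.17593154 299.29857915]
 [438.88561321 225.26533019]]
```

View pics/d.png

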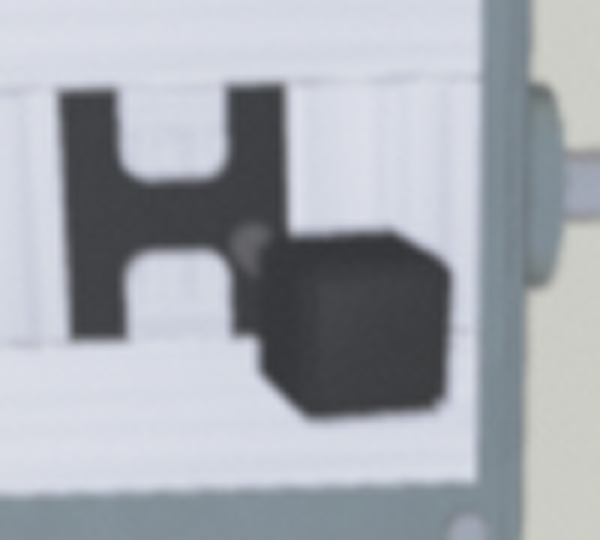

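The crop shows the knob's top face centred at crop (380,340). The stalk sits in the right leg, nearside of the channel.

```bash
python3 - <<'E'
from m import *
import pickle
f=pickle.load(open("f2.pkl","rb"))["wrist"]
p=onplane(f,[(293.3,152.7)],177)[0]-[552,98,0]; a=np.radians(7.1); C,S=np.cos(a),np.sin(a)
x,y=C*p[0]+S*p[1],-S*p[0]+C*p[1]; print("top centre unit",x,y,"along",np.arcsin(x/167),"across",y/167)
E
python3 -m jog '[[[-0.038,0.0287,0,-0.03],[-0.038,0.0287,0.06,-0.03],[-0.038,0.0287,0.12,-0.03],[-0.038,0.0287,0.16,-0.03],[-0.038,0.0287,0.18,-0.03],[-0.038,0.0287,0.189,-0.03],[-0.038,0.0287,0.189,-0.03],[-0.038,0.0287,0.189,-0.03]]]'; python3 w.py
```

```text
top centre unit -17.514125158826477 -39.163507382867415 along -0.1050682080174017 across -0.2345120202566911
clock: 3.25
position: [486.8, 55.6, 161.1]
tcp_rot: [3.135, 0.194, 0.002]
ft_force: [-0.4, -0.1, -0.3]
finger_gap: -0.2
t 3.25 unit [-69.9 -34.  161.1] yaw 7.07 F unit [-0.4 -0.  -0.3]
```

```bash
python3 -m jog '[[[0.012,0,0,0],[0.020,0,0,0],[0.025,0,0,0],[0.030,0,0,0],[0.034,0,0,0],[0.038,0,0,0],[0.041,0,0,0],[0.041,0,0,0]]]'; python3 w.py; python3 - <<'E'
from m import *
f=frame("side"); cv2.imwrite("pics/e.png",cv2.resize(f["img"][150:250,200:310],None,fx=5,fy=5,interpolation=cv2.INTER_CUBIC))
f=frame("wrist"); cv2.imwrite("pics/e2.png",cv2.resize(f["img"],(800,600)))
E
```

```text
clock: 4.25
position: [527.2, 61.0, 160.1]
tcp_rot: [3.136, 0.194, 0.0]
ft_force: [-0.8, -1.2, 0.2]
finger_gap: 0.1
t 4.25 unit [-29.2 -33.7 160.1] yaw 7.09 F unit [-1.  -1.1  0.2]
```

View pics/e2.png

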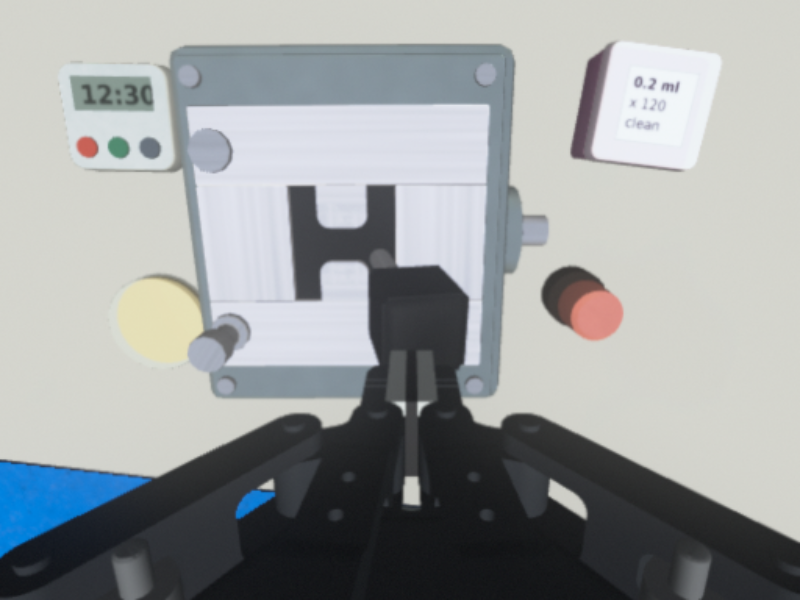

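The wrist view shows the finger at the knob's near face. The knob's top far edge is at about (425,300), the stalk is seen at (380,256), and the channel spans y 229-262.

```bash
cat > k.py <<'E'
from m import *
a=np.radians(7.1); C,S=np.cos(a),np.sin(a)
def u(f,uv,z):
    p=onplane(f,[np.array(uv)*.64],z)[0]-[552,98,0]; return np.round([C*p[0]+S*p[1],-S*p[0]+C*p[1]],1)
E
python3 - <<'E'
from k import *
f=frame("wrist")
for n,uv,z in(("H",(343,243),96),("topfar",(425,300),178),("stalk",(380,258),100),("farbottom",(418,268),146)): print(n,u(f,uv,z))
E
```

```text
H [ 0.2 -0.1]
topfar [ -5.  -38.3]
stalk [ -6.6 -18.6]
farbottom [ -1.4 -36.5]
```

```bash
python3 - <<'E'
from k import *
f=frame("wrist"); P=cloud(f)
for uv in((390,285),(430,285),(400,310),(430,310),(450,310),(410,330),(430,335),(450,340),(398,365),(425,365),(413,480)):
    p=P[int(uv[1]*.64),int(uv[0]*.64)]; q=p-[552,98,0]; print(uv,np.round([C*q[0]+S*q[1],-S*q[0]+C*q[1],q[2]],1))
for n in("scene","side"):
    f=frame(n);P=cloud(f);q=P-[552,98,0]; X=C*q[...,0]+S*q[...,1];Y=-S*q[...,0]+C*q[...,1]
    m=(f["depth"]>0)&(abs(Y+35)<22)&(abs(X)<45)&(q[...,2]>135)&(q[...,2]<185)&(f["img"].max(2)<60)
    for z in(150,160,170): 
        k=m&(abs(q[...,2]-z)<5); print(n,z,np.percentile(X[k],[3,50,97]).round(1),np.percentile(Y[k],[3,50,97]).round(1),k.sum())
E
```

```text
(390, 285) [ -1.7 -26.2 170.2]
(430, 285) [ -1.9 -40.2 169.6]
(400, 310) [ -7.5 -30.1 180.4]
(430, 310) [ -8.1 -39.9 178.6]
(450, 310) [ -8.8 -46.8 176.5]
(410, 330) [-15.2 -33.2 178.5]
(430, 335) [-17.5 -40.  176.9]
(450, 340) [-19.5 -47.  176. ]
(398, 365) [-18.4 -29.5 199.1]
(425, 365) [-18.5 -37.8 198.8]
(413, 480) [-210.6  -35.3    0.4]
scene 150 [-30.8 -28.9 -11. ] [-40.2 -24.9 -15.9] 36
scene 160 [-31.4 -28.6  -7.6] [-43.  -20.6 -16.3] 67
scene 170 [-32.6 -29.7  -9.7] [-44.5 -23.3 -19.2] 70
side 150 [-25.3 -15.1  -2.6] [-48.1 -46.  -43.5] 26
side 160 [-25.2 -15.1  -5.6] [-50.  -48.5 -46.2] 25
side 170 [-27.8 -18.2  -6.1] [-52.5 -50.5 -46. ] 35
```

View pics/e.png

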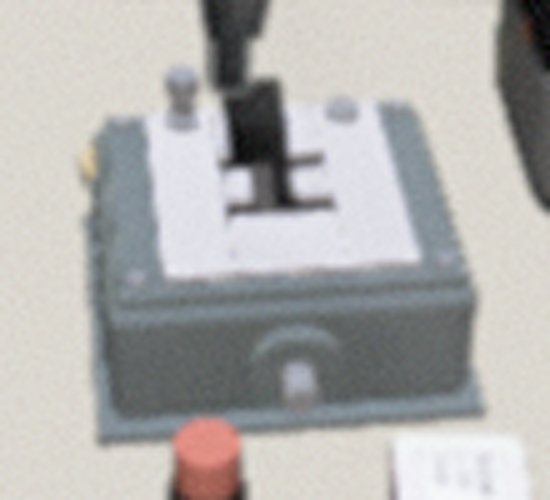

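```bash
python3 - <<'E'
from k import *
import pickle
f=pickle.load(open("f2.pkl","rb"))["wrist"]; P=cloud(f)
for uv in [(x,y) for x in(396,425) for y in(346,352,358,366,376,386,396)]+[(375,372),(375,385)]:
    q=P[int(uv[1]*.64),int(uv[0]*.64)]-[521.6,88,348.8]; print(uv,np.round([C*q[0]+S*q[1],-S*q[0]+C*q[1],q[2]],1))
E
```

```text
(396, 346) [-139.4   23.8 -348.7]
(396, 352) [11.2  6.6 29.4]
(396, 358) [11.2  6.5 34.3]
(396, 366) [11.6  6.3 40.8]
(396, 376) [10.8  6.2 45.2]
(396, 386) [11.   5.9 52.3]
(396, 396) [10.7  5.8 57.1]
(425, 346) [-141.   -11.3 -350.3]
(425, 352) [10.8 -2.7 29. ]
(425, 358) [11.  -2.5 34.4]
(425, 366) [10.9 -2.4 39.8]
(425, 376) [10.7 -2.2 45.6]
(425, 386) [11.3 -2.  53.5]
(425, 396) [11.2 -1.8 58.3]
(375, 372) [ 7.3 12.7 35.5]
(375, 385) [ 7.2 12.1 43.7]
```

The wrist depth puts the visible finger ends about 28 mm above the reported TCP, so the fingers are hovering over the knob and haven't moved it. I'll back off, go lower and check.

```bash
python3 -m jog '[[[-0.02,0,-0.005,0],[-0.041,0,0,0],[-0.041,0,0.015,0],[-0.041,0,0.03,0],[-0.041,0,0.034,0],[-0.041,0,0.034,0]]]'; python3 w.py; python3 - <<'E'
from k import *
f=frame("side"); cv2.imwrite("pics/g.png",cv2.resize(f["img"][130:240,200:310],None,fx=5,fy=5,interpolation=cv2.INTER_CUBIC))
P=cloud(f);q=P-[552,98,0]; X=C*q[...,0]+S*q[...,1];Y=-S*q[...,0]+C*q[...,1]
m=(f["depth"]>0)&(abs(Y+34)<20)&(abs(X+70)<16)&(q[...,2]>105)
print(m.sum(),np.percentile(q[...,2][m],[0,2,5,50]))
E
```

```text
clock: 5.3
position: [486.5, 55.9, 126.3]
tcp_rot: [3.135, 0.194, -0.0]
ft_force: [0.1, -0.0, 0.8]
finger_gap: -0.1
t 5.3 unit [-70.2 -33.7 126.3] yaw 7.09 F unit [ 0.1 -0.   0.8]
223 [150.08275239 152.16943508 156.52848573 220.64338855]
```

View pics/g.png

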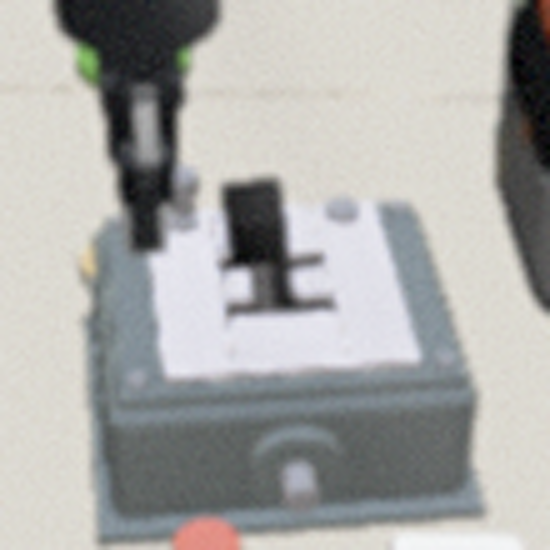

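The side view shows the finger end at about z 150 with the TCP at 126. The tips therefore sit about 25 mm above the reported TCP, and the finger is now level with the knob.

```bash
python3 -m jog '[[[0.012,0,0.004,0],[0.022,0,0.004,0],[0.027,0,0.004,0],[0.031,0,0.004,0],[0.035,0,0.004,0],[0.039,0,0.004,0],[0.042,0,0.004,0],[0.042,0,0.004,0]]]'; python3 w.py; python3 - <<'E'
from k import *
f=frame("wrist"); cv2.imwrite("pics/i.png",cv2.resize(f["img"][80:260,100:340],None,fx=3,fy=3,interpolation=cv2.INTER_CUBIC))
np.save("i.npy",f,allow_pickle=True)
E
```

```text
clock: 6.35
position: [528.3, 61.1, 122.2]
tcp_rot: [3.135, 0.194, 0.0]
ft_force: [-0.2, 0.4, 0.8]
finger_gap: 0.3
t 6.35 unit [-28.1 -33.7 122.2] yaw 7.09 F unit [-0.1  0.4  0.8]
```

View pics/i.png

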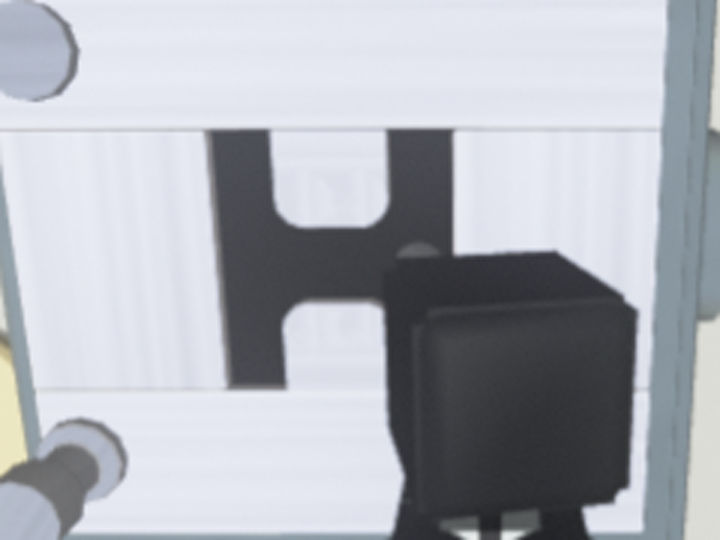

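The crop shows the knob's top face with its far edge at y≈308 and its near edge at y≈505. The finger is behind it, and the channel spans y 228-300.

```bash
python3 - <<'E'
from k import *
f=np.load("i.npy",allow_pickle=True).item(); P=cloud(f)
t=lambda x,y:((100+x/3)/.64,(80+y/3)/.64)
for n,uv,z in(("far",(525,308),179),("near",(520,505),179),("H",(335,262),96),("stalk",(418,245),100)): print(n,u(f,t(*uv),z))
for a in((480,340),(560,340),(480,460),(560,460),(520,400)):
    q=P[int(80+a[1]/3),int(100+a[0]/3)]-[552,98,0]; print(np.round([C*q[0]+S*q[1],-S*q[0]+C*q[1],q[2]],1))
E
```

```text
far [ 11.4 -38.1]
near [-15.7 -37.8]
H [ 0.1 -0.2]
stalk [  4.6 -18.7]
[  7.5 -32.5 179.4]
[  7.  -42.5 177.5]
[ -8.4 -32.5 180.5]
[ -9.9 -42.9 177. ]
[ -0.5 -37.5 179.4]
```

The lever is at about -0.01 rad, inside the channel. Next I go round to the right face.

```bash
python3 -m jog '[[[-0.03,0,0,0],[-0.03,0.03,0,0],[-0.03,0.06,0,0],[0,0.062,0,0],[0.027,0.062,0,0],[0.027,0.062,0,0],[0.027,0.05,0,0],[0.027,0.044,0,0]]]'; python3 w.py; python3 -m jog '[[[0,-0.006,0,0],[0,-0.012,0,0],[0,-0.018,0,0],[0,-0.024,0,0],[0,-0.030,0,0],[0,-0.036,0,0],[0,-0.042,0,0],[0,-0.042,0,0]]]'; python3 w.py;  python3 - <<'E'
from k import *
f=frame("wrist"); cv2.imwrite("pics/j.png",cv2.resize(f["img"][60:260,100:360],None,fx=3,fy=3,interpolation=cv2.INTER_CUBIC))
np.save("i.npy",f,allow_pickle=True)
E
```

```text
clock: 7.4
position: [559.5, 21.7, 122.2]
tcp_rot: [-3.136, -0.195, 0.001]
ft_force: [-0.2, 0.5, -0.2]
finger_gap: -0.1
t 7.4 unit [ -2.  -76.7 122.2] yaw 7.12 F unit [-0.1  0.5 -0.2]
clock: 8.4
position: [555.0, 62.9, 122.1]
tcp_rot: [-3.135, -0.195, 0.0]
ft_force: [-0.1, -1.7, 0.4]
finger_gap: 0.0
t 8.4 unit [ -1.4 -35.2 122.1] yaw 7.13 F unit [-0.3 -1.7  0.4]
```

View pics/j.png

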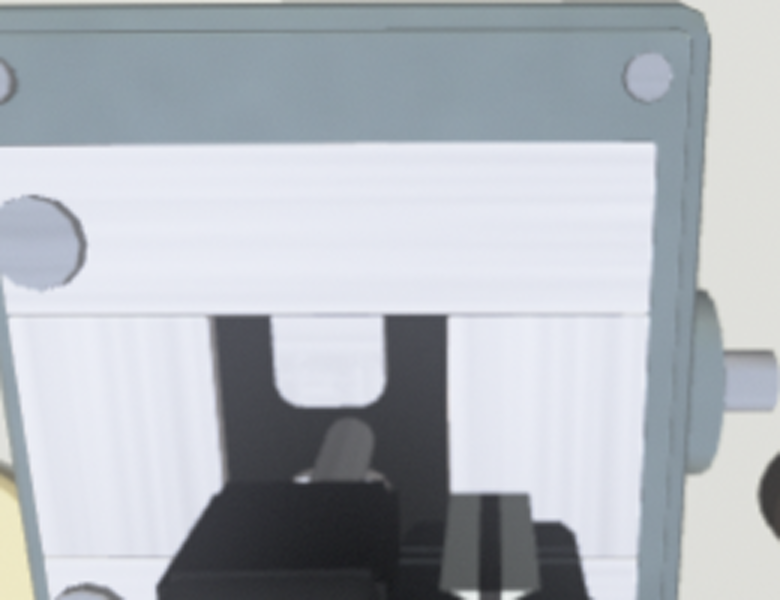

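The view shows the stalk in mid-channel at about (350,445), midway between the legs. I'll keep pushing left.

```bash
python3 -m jog '[[[0,-0.006,0,0],[0,-0.012,0,0],[0,-0.018,0,0],[0,-0.024,0,0],[0,-0.030,0,0],[0,-0.035,0,0],[0,-0.038,0,0],[0,-0.038,0,0]]]'; python3 w.py;  python3 - <<'E'
from k import *
f=frame("wrist"); cv2.imwrite("pics/l.png",cv2.resize(f["img"][100:300,50:330],None,fx=2.5,fy=2.5,interpolation=cv2.INTER_CUBIC))
np.save("i.npy",f,allow_pickle=True)
E
```

```text
clock: 9.45
position: [550.4, 100.4, 122.1]
tcp_rot: [3.136, 0.195, -0.0]
ft_force: [0.5, -1.2, 0.7]
finger_gap: 0.1
t 9.45 unit [ -1.3   2.6 122.1] yaw 7.11 F unit [ 0.3 -1.3  0.7]
```

View pics/l.png

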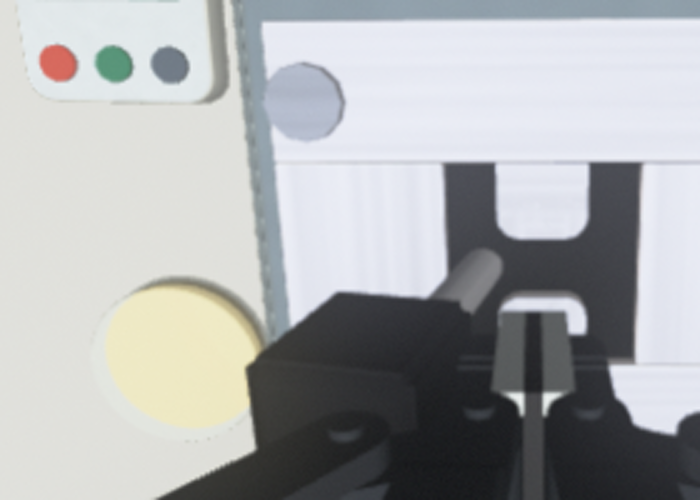

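The stalk is at (480,265) and the left leg spans x 445-497, so it's nearly at the stop. I'll push a bit further, to contact.

```bash
python3 -m jog '[[[0,-0.002,0,0],[0,-0.004,0,0],[0,-0.005,0,0],[0,-0.005,0,0]]]'; python3 w.py; python3 -m jog '[[[0,-0.001,0,0],[0,-0.002,0,0],[0,-0.002,0,0]]]'; python3 w.py
```

```text
clock: 10.0
position: [549.8, 105.0, 122.1]
tcp_rot: [3.135, 0.195, -0.0]
ft_force: [-0.0, -2.1, -0.9]
finger_gap: 0.2
t 10.0 unit [ -1.3   7.3 122.1] yaw 7.1 F unit [-0.3 -2.1 -0.9]
clock: 10.38
position: [549.6, 106.9, 122.1]
tcp_rot: [3.135, 0.194, -0.0]
ft_force: [1.1, -5.6, -2.2]
finger_gap: -0.1
t 10.375 unit [ -1.3   9.1 122.1] yaw 7.1 F unit [ 0.4 -5.7 -2.2]
```

The stop has been reached. Now round to the far face.

```bash
python3 -m jog '[[[0,0.03,0,0],[0.03,0.035,0,0],[0.06,0.035,0,0],[0.06,0,0,0],[0.06,-0.025,0,0],[0.06,-0.025,0,0],[0.05,-0.025,0,0],[0.04,-0.025,0,0]]]'; python3 w.py; python3 -m jog '[[[-0.006,0,0,0],[-0.012,0,0,0],[-0.018,0,0,0],[-0.024,0,0,0],[-0.030,0,0,0],[-0.036,0,0,0],[-0.042,0,0,0],[-0.047,0,0,0]]]'; python3 w.py
```

```text
clock: 11.38
position: [585.4, 136.1, 122.2]
tcp_rot: [3.136, 0.193, -0.0]
ft_force: [0.4, -0.0, 0.8]
finger_gap: 0.2
t 11.375 unit [ 37.8  33.7 122.2] yaw 7.05 F unit [ 0.4 -0.1  0.8]
clock: 12.38
position: [539.0, 131.0, 122.0]
tcp_rot: [3.135, 0.194, -0.001]
ft_force: [2.2, -0.0, -2.0]
finger_gap: -0.1
t 12.375 unit [ -8.8  34.3 122. ] yaw 7.09 F unit [ 2.2 -0.3 -2. ]
```

```bash
python3 -m jog '[[[-0.003,0,0,0],[-0.005,0,0,0],[-0.007,0,0,0],[-0.007,0,0,0]]]'; python3 w.py; python3 -m jog '[[[-0.001,0,0,0],[-0.002,0,0,0],[-0.003,0,0,0]]]'; python3 w.py
```

```text
clock: 12.88
position: [533.0, 130.2, 122.3]
tcp_rot: [-3.136, -0.194, -0.002]
ft_force: [3.8, 0.4, -1.6]
finger_gap: -0.0
t 12.875 unit [-14.9  34.4 122.3] yaw 7.09 F unit [ 3.9 -0.  -1.6]
clock: 13.25
position: [530.4, 129.9, 122.3]
tcp_rot: [-3.136, -0.194, -0.003]
ft_force: [7.5, 1.1, -2.1]
finger_gap: -0.3
t 13.25 unit [-17.5  34.3 122.3] yaw 7.09 F unit [ 7.5  0.2 -2.1]
```

```bash
python3 -m jog '[[[-0.001,0,0,0],[-0.002,0,0,0],[-0.002,0,0,0]]]'; python3 w.py; python3 -m jog '[[[0.03,0,0,0],[0.05,0,0,0],[0.05,0,-0.05,0],[0.03,0.05,-0.1,0],[0.02,0.06,-0.16,0],[0.0,0.06,-0.2,0],[-0.03,0.06,-0.2,0],[-0.03,0.06,-0.2,0]]]'; python3 w.py; python3 - <<'E'
from k import *
f=frame("wrist"); cv2.imwrite("pics/n.png",cv2.resize(f["img"],(800,600)))
np.save("i.npy",f,allow_pickle=True)
E
```

```text
clock: 13.62
position: [529.0, 129.7, 122.5]
tcp_rot: [-3.135, -0.194, -0.005]
ft_force: [8.2, 1.4, -2.6]
finger_gap: -0.2
t 13.625 unit [-19.   34.3 122.5] yaw 7.09 F unit [ 8.3  0.4 -2.6]
clock: 14.62
position: [503.4, 66.2, 322.9]
tcp_rot: [3.136, 0.194, -0.0]
ft_force: [0.2, 0.5, 0.5]
finger_gap: -0.0
t 14.625 unit [-52.1 -25.5 322.9] yaw 7.08 F unit [0.3 0.5 0.5]
```

View pics/n.png

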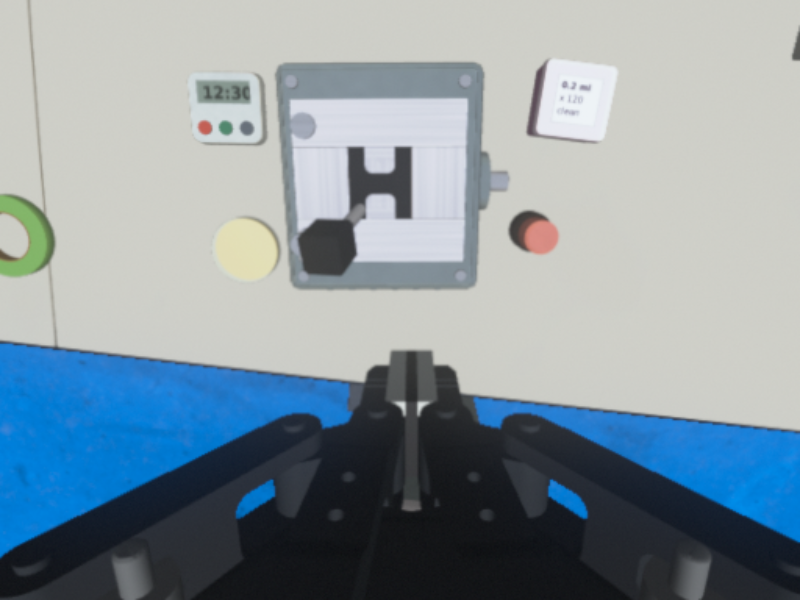

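The knob is now at (327,248), left and near, over the pin. The stalk is at the near end of the left leg, and the bystanders look undisturbed.

```bash
python3 - <<'E'
from k import *
f=np.load("i.npy",allow_pickle=True).item(); P=cloud(f)
q=P-[552,98,0]; X=C*q[...,0]+S*q[...,1];Y=-S*q[...,0]+C*q[...,1];Z=q[...,2]
m=(f["depth"]>0)&(f["img"].max(2)<70)&(abs(Y-35)<40)&(abs(X+40)<40)&(Z>130)&(Z<190)
A=np.c_[X[m],Y[m],np.ones(m.sum())]; print(m.sum())
t=m.copy(); 
# top-face points: distance along lever axis from pivot near 167
for al in(-.2,-.24,-.26,-.28):
    d=np.array([np.sin(al),np.cos(al)*np.sin(.235),np.cos(al)*np.cos(.235)]); s=X*d[0]+Y*d[1]+(Z-16)*d[2]
    k=m&(s>163); print(al,k.sum(),"top centre",[((np.percentile(V[k],2)+np.percentile(V[k],98))/2).round(1) for V in(X,Y,Z)],"axis",(167*d).round(1))
E
```

```text
993
-0.2 593 top centre [np.float64(-44.6), np.float64(36.0), np.float64(173.1)] axis [-33.2  38.1 159.2]
-0.24 593 top centre [np.float64(-44.6), np.float64(36.0), np.float64(173.1)] axis [-39.7  37.8 157.8]
-0.26 591 top centre [np.float64(-44.7), np.float64(36.0), np.float64(173.1)] axis [-42.9  37.6 157. ]
-0.28 587 top centre [np.float64(-44.7), np.float64(35.9), np.float64(173.1)] axis [-46.2  37.4 156.1]
```

```bash
python3 -c "
from plant import env
print(env.sign_off())"
```

```text
the job is handed in; nothing more can be done
None
```

I moved the lever from the right leg, across the middle channel, to the near end of the left leg, where the tall index pin stands. I used the shut fingers as a single pusher and never gripped the knob. The job was handed in at about 15 s; no verdict was reported.

**Last checks:**
- **Lever position:** the final wrist-camera depth put it at about -0.27 rad along and +0.22 rad across. The limits are below -0.235 and above 0.17.
- **Forces:** the tool force rose at both stops, to about 6 N across and 8 N at the near end. It read about 0.5 N once the hand was clear.
- **Bystanders:** the vial, box, dish and timer looked undisturbed in the last picture, but I did not measure their positions.

**What disagreed:**
- **Fingertip height:** the fingertips stood about 25 mm above the reported tool point, not 11 mm beyond it. My first push passed over the knob without touching it, so I went about 38 mm lower.
- **Last push:** between the final two readings the tool moved 1.5 mm while the force rose only 0.8 N. My check that the lever is fully home therefore rests mainly on the camera measurement.

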